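# Find the rocking corner of the staining plate and press its shim flat

## Task

The steel slide-staining plate on the bench rocks at one of its four corners. With a fingertip, press down on the blue mark at one corner after another until you find the one that rocks under you, then press that corner's brass shim down flat as far as it goes. Leave the other three shims raised, do not lift or shove the plate, and leave the bottles and the beaker alone.

Things in the scene. Friction and masses are not known exactly. Their poses are not given: they have to be found in the camera images.
- base: Grey plastic base slab, 240 x 200 x 8 mm, fixed; origin at the centre of its underside. Four look-alike black feet, 62 mm across, stand on it at (+-85, +-65) mm in its frame, each with a ring pad under the plate and in its middle a brass shim that comes up through the plate. The plate's axes lie along the base's. Any foot can be the loose one; nothing shows which.
- plate: Loose steel plate, 226 x 186 x 6 mm, about 0.7 kg, level on the feet; origin: centre of its underside, 34 mm above the bench (top at 40). Three slides are fixed on its middle (+-40 mm in x, +-50 in y), 5 mm high. Pressed on its mark a firm corner does not move; the loose one sinks about 3 mm at the mark (starts at about 3.5 N, fully down by 7 N) and springs back.
- mark_1 (a point): Centre of the blue dot (14 mm across) on the plate's top at the near left (-x, +y in the base frame) corner, 42 mm inward along x from that corner's shim axis: the place to press this corner. Moves with the plate; its height drops if the corner rocks.
- mark_2 (a point): Centre of the blue dot (14 mm across) on the plate's top at the near right (-x, -y) corner, 42 mm inward along x from that corner's shim axis: the place to press this corner. Moves with the plate; its height drops if the corner rocks.
- mark_3 (a point): Centre of the blue dot (14 mm across) on the plate's top at the far left (+x, +y) corner, 42 mm inward along x from that corner's shim axis: the place to press this corner. Moves with the plate; its height drops if the corner rocks.
- mark_4 (a point): Centre of the blue dot (14 mm across) on the plate's top at the far right (+x, -y) corner, 42 mm inward along x from that corner's shim axis: the place to press this corner. Moves with the plate; its height drops if the corner rocks.
- shim_1 (a point): Top centre of the near left (-x, +y in the base frame) corner's brass shim as it stands raised, 48 mm above the bench (a fixed point: it does not follow the shim down). The shim is a round brass cap 25 mm across (18 mm flat on top), in a 31 mm square window, standing 8 mm proud of the plate. It goes straight down 6 mm to its stop, flat, 2 mm proud of the plate; it needs about 7 to 8 N and stays where it is left.
- shim_2 (a point): Top centre of the near right (-x, -y) corner's brass shim as it stands raised, 48 mm above the bench (a fixed point: it does not follow the shim down). The shim is a round brass cap 25 mm across (18 mm flat on top), in a 31 mm square window, standing 8 mm proud of the plate. It goes straight down 6 mm to its stop, flat, 2 mm proud of the plate; it needs about 7 to 8 N and stays where it is left.
- shim_3 (a point): Top centre of the far left (+x, +y) corner's brass shim as it stands raised, 48 mm above the bench (a fixed point: it does not follow the shim down). The shim is a round brass cap 25 mm across (18 mm flat on top), in a 31 mm square window, standing 8 mm proud of the plate. It goes straight down 6 mm to its stop, flat, 2 mm proud of the plate; it needs about 7 to 8 N and stays where it is left.
- shim_4 (a point): Top centre of the far right (+x, -y) corner's brass shim as it stands raised, 48 mm above the bench (a fixed point: it does not follow the shim down). The shim is a round brass cap 25 mm across (18 mm flat on top), in a 31 mm square window, standing 8 mm proud of the plate. It goes straight down 6 mm to its stop, flat, 2 mm proud of the plate; it needs about 7 to 8 N and stays where it is left.
- pad (a joint): How far the loose foot's pad (whichever corner that is) has sunk, m: 0 up, 0.005 fully down; sprung, returns to 0.
- loose_shim (a joint): How far the shim of the loose corner (whichever that is) has been pressed, m: 0 raised, 0.006 flat. Once flat it locks that foot's pad, so the corner no longer rocks.
- firm_shim_b (a joint): How far one of the three firm corners' shims has been pressed, m: 0 raised, 0.006 flat. Should stay 0. Which corner it stands at varies.
- firm_shim_c (a joint): How far one of the three firm corners' shims has been pressed, m: 0 raised, 0.006 flat. Should stay 0. Which corner it stands at varies.
- firm_shim_d (a joint): How far one of the three firm corners' shims has been pressed, m: 0 raised, 0.006 flat. Should stay 0. Which corner it stands at varies.
- stain_bottle: Bystander: amber glass bottle, 44 mm across, 95 mm tall, white cap, loose, upright beside the stand; origin at the centre of its underside. To be left alone.
- wash_bottle: Bystander: white plastic wash bottle, 66 mm across, 140 mm tall, loose, upright beside the stand; origin at the centre of its underside. To be left alone.
- beaker: Bystander: clear glass beaker, 60 mm across, 75 mm tall, empty, loose, upright beside the stand; origin at the centre of its underside. To be left alone.

How it is judged:
By the outcome, as a careful person would: the job done as asked, in the order asked, and still so for the second after the job is handed in, with the robot touching nothing.
It also fails if it takes over 51 s, if anything falls off the work surface, if the arm or the gripper's body presses on something with over 40 N, if the wrist force passes 120 N, or if a joint passes its speed limit or range.

## Robot

A 6-joint arm with a two-finger parallel gripper is mounted at the origin on the work surface. World frame = base frame: x ahead of the robot, y to its left, z up, the work surface at z = 0. Lengths are in m, angles in degrees, forces in N, time in s.
With the tool pointing down it reaches from about 0.275 to 0.725 m from the base axis. Payload 15.9 kg.
Tool frame: the origin (TCP) lies on the centre line of the jaws, within the pads' length; the fingertips stand 14 mm ahead of it and the grasp point (between the pads) lies 5 mm behind it (robot.finger_overhang is the distance from the TCP to the fingertips, in m); z points along the fingers, y is the line along which they close (so a half turn about z gives the same grasp; the last joint's range is limited). The gripper opens to 85 mm and grips with 20 to 120 N. Pads are 22 mm wide; open, the fingers measure 114 mm over their backs; the gripper's body (76 mm by 85 mm) begins 54 mm behind the grasp point. The pads swing forward as they close: fully open they stand 13 mm farther back than shut.
Start: joints at [68.87, 12.198, -1.971, 75.831, 0, 90], TCP at [0.18, 0.466, 0.245] pointing down, gripper open.
Joint ranges: [-170.91, 170.91], [-42.67, 98.43], [-65.05, 77.54], [-120.47, 116.71], [-90, 82.35], [-180, 180]. Speed limits (degrees/s): [108.29, 108.29, 136.94, 147.25, 180, 180].

## Interface

Orientations are given as [roll, pitch, yaw] about the fixed x, y, z axes, in that order (R = Rz(yaw) Ry(pitch) Rx(roll)).
In Python, from plant import robot gives the robot as it stands. The module is installed in compiled form; this text tells all that it offers.
- The arm moves only by the tool carry_out, never from a script. Its argument "increments" is a list that holds one entry, the list of rows, each a list of 7 numbers: the shift along the tool's x, y, z in m, then the turn, a rotation vector about the tool's x, y, z in rad, then the gripper command: -1 is shut, 1 is fully open, values between are in proportion. In form: [[[dx, dy, dz, wx, wy, wz, gripper], ...]]. A call has 1 to 8 rows; each row shifts and turns the commanded pose from where the row before left it, along the tool's axes as they then stand; what a row does not reach is not made up. A row lasts 1/8 s, in which the tool goes at most 62.5 mm and 10.7 degrees, less where a joint would pass 70% of its speed; a pose out of reach is approached as far as the arm can. A call with a gripper value outside its range is refused whole. The fingers move at their own pace and stop on an object; "newtons" is the grip in N (left out, the last holds). Time passes only in rows, so rows that do not move let the fingers close. It gives the time, the measured TCP pose, the force, the opening and the grip force at its end, in the units of the state.
- robot.sense(): the state, without advancing time (a new reading comes with each control period).
- robot.capture(name): name is "scene" or "top" or "wrist"; returns a dict with "pixels" (420x560x3 uint8, red, green, blue), "intrinsics" (3x3 intrinsics, pixels), "world_to_cam" (4x4, takes a point from world to camera coordinates); the wrist camera has in their place "hand_eye" (4x4, takes a point from camera to tool coordinates, whose origin is the TCP and whose axes are the flange's). Camera axes: x right, y up, looking along -z (the intrinsics and any distortion apply to the point x, -y, -z); pixel columns grow to the right and rows downward; lengths in m; the calibration is good to about 2 mm. A picture is of the moment at which its call begins: read the wrist's pose just before it. There is no depth.
- robot.sign_off(): hands the job in; it is judged then, once.
The state is a dict: "clock": time; "joints": joint angles; "dq": joint speeds; "tau": joint torques, N m; "eef_pos": TCP position; "eef_rot": TCP orientation; "ft_force": force on the tool from outside, world axes, zero at the start; "ft_torque": the same for the moment, N m; "grip_width": opening from 0.0 (shut) to 1.0 (fully open); "gripper_force": force on a finger pad.
Only numpy, scipy, OpenCV 4.12 (cv2) and the standard library are available. Lean on these libraries where they do the work, as an engineer would, in place of code of your own. Each camera call takes 0.05 s, during which the arm holds its last target. There are 200 camera calls.

## Working session

There is one attempt and no reset: what is moved stays moved. The work goes in short steps, Python scripts to look and compute and a tool call to move; the robot and the scene stay as the last step left them, time stands still between calls to the robot, and variables do not carry over. Pictures are saved under pics/ and viewed, at most 10 in all, crops included, and the job is handed in when it is done.

Besides the shell and the picture viewer there is one more tool, called after "Request:" as name(argument=value, ...) on one line, values as JSON. carry_out: Moves the arm, as the interface text tells. Its arguments: {"type":"object","properties":{"increments":{"type":"array"},"newtons":{"type":"number"}},"required":["increments"]}

```bash
mkdir -p pics; python3 - <<'E'
from plant import robot
import cv2,numpy as np,pickle
s=robot.sense();print({k:np.round(v,3).tolist() for k,v in s.items()})
d={n:robot.capture(n) for n in("top","scene")}
pickle.dump(d,open('cap.pkl','wb'))
for n in d:
    cv2.imwrite(f'pics/{n}0.png',d[n]['pixels'][...,::-1]);print(n,d[n].keys(),d[n]['intrinsics'],d[n]['world_to_cam'])
E
```

```text
{'clock': 0.0, 'joints': [68.87, 12.225, -2.01, 75.832, -0.0, 90.001], 'dq': [0.001, 0.093, -0.048, -0.076, -0.004, -0.053], 'tau': [0.003, -68.619, 48.71, 0.018, 0.0, -0.0], 'eef_pos': [0.18, 0.466, 0.245], 'eef_rot': [-179.933, 0.0, 158.869], 'ft_force': [0.11, 0.572, 0.478], 'ft_torque': [0.026, 0.003, -0.002], 'gripper_force': 0.0, 'grip_width': 1.001}
top dict_keys(['pixels', 'intrinsics', 'world_to_cam']) [[384.7164794    0.         273.56458591]
 [  0.         384.7164794  211.47943143]
 [  0.           0.           1.        ]] [[ 0.02326986 -0.99916137  0.03369094  0.03523313]
 [ 0.98555414  0.02858175  0.16693146 -0.63790905]
 [-0.16775441  0.02931977  0.98539272 -0.74852524]
 [ 0.          0.          0.          1.        ]]
scene dict_keys(['pixels', 'intrinsics', 'world_to_cam']) [[441.23483008   0.         282.80805908]
 [  0.         441.23483008 213.86596101]
 [  0.           0.           1.        ]] [[ 0.08168955  0.99663573  0.00663564 -0.12523586]
 [-0.78262171  0.06002252  0.6195971   0.44427563]
 [ 0.61711432 -0.0558078   0.78489197 -1.3436341 ]
 [ 0.          0.          0.          1.        ]]
```

View pics/top0.png

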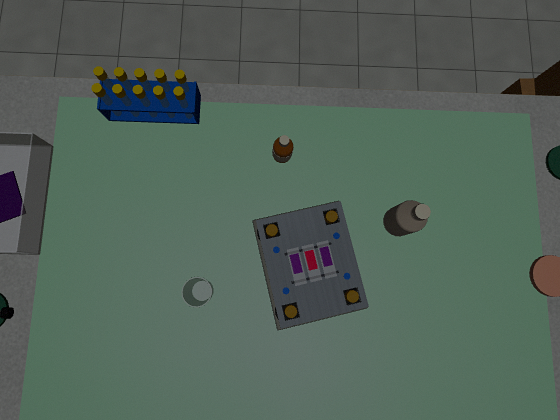

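View pics/scene0.png

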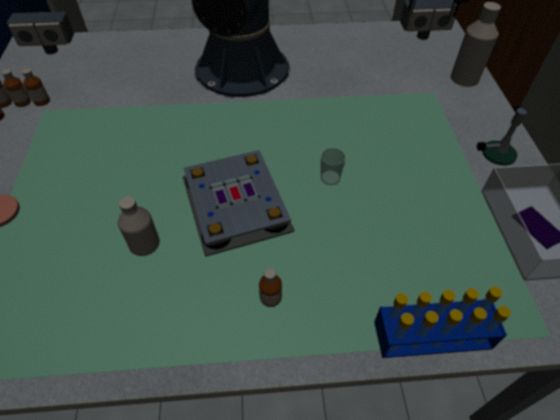

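The top view shows shims at about (272,230), (332,216), (291,311) and (353,296), with marks at (277,250), (336,236), (286,291) and (347,276). The amber bottle is at (283,150), the wash bottle at (410,217) and the beaker at (200,292). The scene view shows the same plate at about (237,197). Next I'll fit the plate pose from both cameras.

```bash
cat > h.py <<'E'
import numpy as np,cv2,pickle
from scipy.optimize import least_squares
S=[(-1,1),(-1,-1),(1,1),(1,-1)]
shim=np.array([[85*a,65*b,48] for a,b in S])/1e3
mark=np.array([[43*a,65*b,40] for a,b in S])/1e3
def proj(c,P):
    q=P@c['world_to_cam'][:3,:3].T+c['world_to_cam'][:3,3]
    K=c['intrinsics'];return np.c_[K[0,0]*q[:,0]/-q[:,2]+K[0,2],K[1,1]*q[:,1]/q[:,2]+K[1,2]]
def W(p,P):
    c,s=np.cos(p[2]),np.sin(p[2]);return np.c_[p[0]+c*P[:,0]-s*P[:,1],p[1]+s*P[:,0]+c*P[:,1],P[:,2]]
def blobs(im,lo,hi):
    m=cv2.inRange(cv2.cvtColor(im,cv2.COLOR_RGB2HSV),lo,hi)
    n,l,st,ce=cv2.connectedComponentsWithStats(m);return ce[1:][st[1:,4]>=6]
E
python3 - <<'E'
from h import *
d=pickle.load(open('cap.pkl','rb'))
B={n:(blobs(d[n]['pixels'],(10,120,60),(28,255,255)),blobs(d[n]['pixels'],(98,130,60),(118,255,255))) for n in d}
def fit(ns,p):
    for it in range(3):
        pairs=[]
        for n in ns:
            for b,P in zip(B[n],(shim,mark)):
                q=proj(d[n],W(p,P))
                for i in range(4):
                    j=np.argmin(np.linalg.norm(b-q[i],axis=1))
                    if np.linalg.norm(b[j]-q[i])<9: pairs.append((n,P[i],b[j]))
        f=lambda p:np.concatenate([proj(d[n],W(p,P[None]))[0]-b for n,P,b in pairs])
        p=least_squares(f,p,loss='soft_l1').x
    print(ns,len(pairs),p[:2],np.degrees(p[2]),np.round(f(p).reshape(-1,2),1).tolist());return p
# initial: back-project mean of the shims in top view
t=np.array([[272,230],[332,216],[291,311],[353,296]],float)[[2,3,0,1]]
p0=least_squares(lambda p:(proj(d['top'],W(p,shim))-t).ravel(),[.5,0,.2]).x;print(p0)
fit(['top'],p0);fit(['scene'],p0);p=fit(['top','scene'],p0)
print('shim',W(p,shim).round(4).tolist(),'\nmark',W(p,mark).round(4).tolist())
E
```

```text
[ 0.53343293 -0.02986492  0.25390701]
['top'] 8 [ 0.53366376 -0.02883745] 14.527250895012102 [[0.1, -0.0], [0.1, 0.2], [0.0, -0.1], [0.2, -0.2], [-0.1, 0.1], [-0.2, -0.2], [-0.1, 0.2], [-0.0, 0.2]]
['scene'] 8 [ 0.53636536 -0.0266512 ] 14.477173145578536 [[0.0, -0.8], [-0.2, -0.6], [0.0, -0.5], [-0.1, -0.3], [0.1, 0.7], [-0.2, 0.3], [0.3, 0.5], [0.0, 0.5]]
['top', 'scene'] 16 [ 0.53435515 -0.02785346] 14.541245570513043 [[-0.3, -0.4], [-0.4, -0.2], [-0.4, -0.5], [-0.3, -0.6], [-0.6, -0.3], [-0.7, -0.6], [-0.6, -0.2], [-0.5, -0.2], [-0.6, -1.4], [-0.7, -1.2], [-0.6, -1.2], [-0.6, -1.1], [-0.5, 0.1], [-0.7, -0.3], [-0.3, -0.1], [-0.5, -0.2]]
shim [[0.4358, 0.0137, 0.048], [0.4684, -0.1121, 0.048], [0.6003, 0.0564, 0.048], [0.633, -0.0694, 0.048]] 
mark [[0.4764, 0.0243, 0.04], [0.5091, -0.1016, 0.04], [0.5597, 0.0459, 0.04], [0.5923, -0.08, 0.04]]
```

```bash
cat >> h.py <<'E'
from scipy.spatial.transform import Rotation as R
def rows(goal,yaw,n,nrot=0):
    from plant import robot
    s=robot.sense();p=np.array(s['eef_pos']);r=R.from_euler('xyz',s['eef_rot'],degrees=True)
    T=R.from_euler('xyz',[180,0,yaw],degrees=True)
    w=(r.inv()*T).as_rotvec();out=[]
    for k in range(n):
        st=r.inv().apply((np.array(goal)-p)/(n-k)).round(4);p=p+r.apply(st)
        dw=(w/nrot if k<nrot else w*0).round(4);r=r*R.from_rotvec(dw);out.append([*st.tolist(),*dw.tolist(),-1])
    print(out)
E
python3 -c "
from h import *
rows([.4764,.0243,.245],104.54,14,14)"
```

```text
[[-0.0311, -0.0218, 0.0, -0.0001, 0.0, 0.0677, -1], [-0.0325, -0.0197, 0.0, -0.0001, 0.0, 0.0677, -1], [-0.0338, -0.0174, 0.0, -0.0001, 0.0, 0.0677, -1], [-0.0349, -0.0151, 0.0, -0.0001, 0.0, 0.0677, -1], [-0.0358, -0.0127, 0.0, -0.0001, 0.0, 0.0677, -1], [-0.0366, -0.0102, 0.0, -0.0001, 0.0, 0.0677, -1], [-0.0372, -0.0077, 0.0, -0.0001, 0.0, 0.0677, -1], [-0.0376, -0.0052, 0.0, -0.0001, 0.0, 0.0677, -1], [-0.0379, -0.0027, 0.0, -0.0001, 0.0, 0.0677, -1], [-0.038, -0.0001, 0.0, -0.0001, 0.0, 0.0677, -1], [-0.0379, 0.0025, 0.0, -0.0001, 0.0, 0.0677, -1], [-0.0377, 0.0051, 0.0, -0.0001, 0.0, 0.0677, -1], [-0.0372, 0.0076, 0.0, -0.0001, 0.0, 0.0677, -1], [-0.0366, 0.0101, 0.0001, -0.0001, 0.0, 0.0677, -1]]
```

Request:
carry_out(increments=[[[-0.031,-0.022,0,0,0,0.0677,-1],[-0.0325,-0.0195,0,0,0,0.0677,-1],[-0.034,-0.0175,0,0,0,0.0677,-1],[-0.035,-0.015,0,0,0,0.0677,-1],[-0.036,-0.0125,0,0,0,0.0677,-1],[-0.0365,-0.01,0,0,0,0.0677,-1],[-0.037,-0.0075,0,0,0,0.0677,-1],[-0.0375,-0.005,0,0,0,0.0677,-1]]])

```text
clock: 1.1
eef_pos: [0.3505, 0.2134, 0.2452]
eef_rot: [-180.0, -0.0, 127.7]
ft_force: [-0.0, -0.4, -0.0]
grip_width: -0.0
gripper_force: 0.0
```

```bash
python3 -c "
from h import *
rows([.4764,.0243,.12],104.54,8,6)"
```

```text
[[-0.0283, -0.002, 0.0156, -0.0, 0.0, 0.0674, -1], [-0.0284, -0.0001, 0.0157, -0.0, 0.0, 0.0674, -1], [-0.0283, 0.0018, 0.0156, -0.0, 0.0, 0.0674, -1], [-0.0282, 0.0037, 0.0157, -0.0, 0.0, 0.0674, -1], [-0.0278, 0.0056, 0.0156, -0.0, 0.0, 0.0674, -1], [-0.0274, 0.0075, 0.0157, -0.0, 0.0, 0.0674, -1], [-0.0268, 0.0093, 0.0156, -0.0, 0.0, 0.0, -1], [-0.0269, 0.0093, 0.0157, -0.0, 0.0, 0.0, -1]]
```

Request:
carry_out(increments=[[[-0.0285,-0.002,0.005,0,0,0.0674,-1],[-0.0285,0,0.005,0,0,0.0674,-1],[-0.0285,0.002,0.01,0,0,0.0674,-1],[-0.028,0.0035,0.015,0,0,0.0674,-1],[-0.028,0.0055,0.02,0,0,0.0674,-1],[-0.0275,0.0075,0.02,0,0,0.0674,-1],[-0.0265,0.0095,0.025,0,0,0,-1],[-0.0265,0.0095,0.025,0,0,0,-1]]])

```text
clock: 2.1
eef_pos: [0.4772, 0.0252, 0.1194]
eef_rot: [-180.0, -0.0, 104.7]
ft_force: [0.1, 0.3, 0.5]
grip_width: 0.001
gripper_force: 0.0
```

```bash
python3 - <<'E'
from h import *
from plant import robot
s=robot.sense();print(s['eef_pos'],s['eef_rot'],s['ft_force'])
d={'wrist':robot.capture('wrist')}
c=d['wrist'];pickle.dump((s,c),open('w.pkl','wb'))
cv2.imwrite('pics/w1.png',c['pixels'][...,::-1])
print(c['hand_eye'])
rows([.4764,.0243,.062],104.54,4,1)
E
```

```text
[0.47720297 0.02517621 0.11937805] [-1.79987761e+02 -2.88532674e-03  1.04664452e+02] [0.12844996 0.31108173 0.48816324]
[[ 7.56699618e-04  9.60732637e-01  2.77474733e-01  7.02260258e-02]
 [ 9.99999474e-01 -9.19057052e-04  4.55064444e-04  4.71114411e-04]
 [ 6.92210373e-04  2.77474242e-01 -9.60732827e-01 -1.26916959e-01]
 [ 0.00000000e+00  0.00000000e+00  0.00000000e+00  1.00000000e+00]]
[[0.0004, -0.0001, 0.0136, -0.0031, 0.0004, 0.0011, -1], [0.0003, -0.0001, 0.0136, -0.0, 0.0, 0.0, -1], [0.0004, -0.0002, 0.0136, -0.0, 0.0, 0.0, -1], [0.0003, -0.0001, 0.0136, -0.0, 0.0, 0.0, -1]]
```

View pics/w1.png

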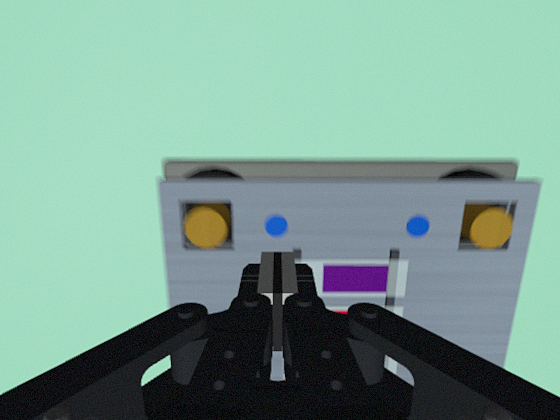

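The wrist view shows the left pair of shims at (207,228) and (490,228), their marks at (276,226) and (417,226), and the fingertip at about (278,255). The wrist picture gives a closer estimate, so I'll use it to refine the plate pose.

```bash
python3 - <<'E'
from h import *
s,c=pickle.load(open('w.pkl','rb'))
T=np.eye(4);T[:3,:3]=R.from_euler('xyz',s['eef_rot'],degrees=True).as_matrix();T[:3,3]=s['eef_pos']
c['world_to_cam']=np.linalg.inv(T@c['hand_eye'])
B=(blobs(c['pixels'],(10,120,60),(28,255,255)),blobs(c['pixels'],(98,130,60),(118,255,255)))
p=np.array([.5344,-.0279,np.radians(14.54)])
for it in range(3):
    pr=[]
    for b,P in zip(B,(shim,mark)):
        for i,q in zip((0,2),proj(c,W(p,P[[0,2]]))):
            j=np.argmin(np.linalg.norm(b-q,axis=1));print(i,q,b[j]) if it==0 else 0;pr.append((P[i],b[j]))
    f=lambda p:np.concatenate([proj(c,W(p,P[None]))[0]-b for P,b in pr])
    p=least_squares(f,p).x
print(p[:2],np.degrees(p[2]),f(p).round(1))
print('shim',W(p,shim).round(4).tolist(),'\nmark',W(p,mark).round(4).tolist())
E
```

```text
0 [201.77186458 228.5690578 ] [207.07838334 224.5162278 ]
2 [497.32054057 229.47603118] [486.46365197 225.06239267]
0 [274.88115871 224.2641524 ] [275.90450928 225.59681698]
2 [419.11980054 224.70668567] [417.43466667 225.94133333]
[ 0.53317193 -0.02759218] 14.388876613774354 [-7.   2.7  9.3  3.8 -2.6 -2.5  0.2 -2. ]
shim [[0.4347, 0.0142, 0.048], [0.467, -0.1117, 0.048], [0.5994, 0.0565, 0.048], [0.6317, -0.0694, 0.048]] 
mark [[0.4754, 0.0247, 0.04], [0.5077, -0.1012, 0.04], [0.5587, 0.0461, 0.04], [0.591, -0.0799, 0.04]]
```

Request:
carry_out(increments=[[[0,-0.001,0.02,0,0,0,-1],[0,0,0.02,0,0,0,-1],[0,0,0.015,0,0,0,-1],[0,0,0.005,0,0,0,-1],[0,0,0,0,0,0,-1]]])

```text
clock: 2.78
eef_pos: [0.476, 0.0258, 0.0604]
eef_rot: [-180.0, -0.0, 104.7]
ft_force: [-0.0, -0.3, -0.0]
grip_width: -0.002
gripper_force: 0.0
```

Request:
carry_out(increments=[[[0,0,0.002,0,0,0,-1],[0,0,0.001,0,0,0,-1],[0,0,0,0,0,0,-1]]])

```text
clock: 3.15
eef_pos: [0.476, 0.0258, 0.0574]
eef_rot: [180.0, 0.0, 104.7]
ft_force: [-0.3, 0.5, -0.5]
grip_width: -0.0
gripper_force: 0.0
```

Request:
carry_out(increments=[[[-0.001,0,0.001,0,0,0,-1],[0,0,0.001,0,0,0,-1],[0,0,0,0,0,0,-1]]])

```text
clock: 3.52
eef_pos: [0.4762, 0.0248, 0.0552]
eef_rot: [-180.0, -0.0, 104.7]
ft_force: [0.7, 0.1, 0.0]
grip_width: -0.0
gripper_force: 0.0
```

Request:
carry_out(increments=[[[0,0,0.001,0,0,0,-1],[0,0,0,0,0,0,-1]]])

```text
clock: 3.78
eef_pos: [0.4761, 0.0248, 0.0542]
eef_rot: [-180.0, -0.0, 104.7]
ft_force: [-0.2, -0.3, -0.7]
grip_width: 0.0
gripper_force: 0.0
```

Request:
carry_out(increments=[[[0,0,0.0005,0,0,0,-1],[0,0,0,0,0,0,-1]]])

```text
clock: 4.03
eef_pos: [0.4762, 0.0248, 0.0538]
eef_rot: [180.0, 0.0, 104.7]
ft_force: [0.9, 0.3, -0.8]
grip_width: 0.004
gripper_force: 0.1
```

Request:
carry_out(increments=[[[0,0,0.0005,0,0,0,-1],[0,0,0,0,0,0,-1]]])

```text
clock: 4.28
eef_pos: [0.4762, 0.0248, 0.0534]
eef_rot: [180.0, -0.0, 104.7]
ft_force: [-0.7, 0.3, 2.9]
grip_width: -0.001
gripper_force: 1.6
```

Request:
carry_out(increments=[[[0,0,0.0005,0,0,0,-1],[0,0,0,0,0,0,-1]]])

```text
clock: 4.53
eef_pos: [0.4762, 0.0249, 0.0529]
eef_rot: [180.0, -0.0, 104.7]
ft_force: [-0.5, 1.2, 3.7]
grip_width: 0.004
gripper_force: 2.3
```

Request:
carry_out(increments=[[[0,0,0.0005,0,0,0,-1],[0,0,0,0,0,0,-1]]])

```text
clock: 4.78
eef_pos: [0.4762, 0.0249, 0.0523]
eef_rot: [180.0, -0.0, 104.7]
ft_force: [-1.8, 0.5, 4.6]
grip_width: 0.002
gripper_force: 2.6
```

Request:
carry_out(increments=[[[0,0,0.001,0,0,0,-1],[0,0,0,0,0,0,-1]]])

```text
clock: 5.03
eef_pos: [0.4762, 0.0249, 0.0513]
eef_rot: [180.0, -0.0, 104.7]
ft_force: [-2.4, 1.5, 6.1]
grip_width: 0.002
gripper_force: 3.0
```

Request:
carry_out(increments=[[[0,0,0.0005,0,0,0,-1],[0,0,0,0,0,0,-1]]])

```text
clock: 5.28
eef_pos: [0.4762, 0.0249, 0.0509]
eef_rot: [180.0, -0.0, 104.7]
ft_force: [-2.6, 1.3, 7.6]
grip_width: 0.001
gripper_force: 3.2
```

Request:
carry_out(increments=[[[0,0,0.0005,0,0,0,-1],[0,0,0,0,0,0,-1]]])

```text
clock: 5.52
eef_pos: [0.4762, 0.0249, 0.0506]
eef_rot: [180.0, -0.0, 104.7]
ft_force: [-3.3, 1.6, 11.2]
grip_width: -0.002
gripper_force: 6.0
```

```bash
python3 - <<'E'
from h import *
from plant import robot
c=robot.capture('wrist');cv2.imwrite('pics/w2.png',c['pixels'][...,::-1])
E
```

```text
(no output)
```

View pics/w2.png

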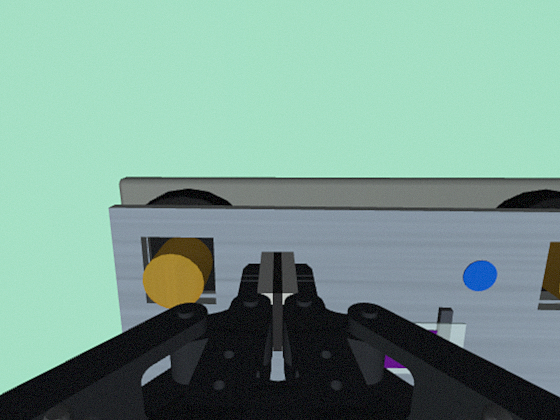

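The wrist view shows the finger on mark 1 at (278,255), with shim 1 at (174,282) raised and untouched. The force curve matches the loose corner: the tip sank about 3 mm from 3 to 7.6 N, then the force rose sharply. So corner 1 is the loose one, and I'll go to shim 1.

Request:
carry_out(increments=[[[0,0,-0.005,0,0,0,-1],[0,0,-0.01,0,0,0,-1],[0,0,-0.01,0,0,0,-1],[0,-0.014,0,0,0,0,-1],[0,-0.014,0,0,0,0,-1],[0,-0.014,0,0,0,0,-1],[0,0,0.006,0,0,0,-1],[0,0,0.004,0,0,0,-1]]])

```text
clock: 6.58
eef_pos: [0.4357, 0.0141, 0.0649]
eef_rot: [180.0, -0.0, 104.7]
ft_force: [-0.2, -0.3, 0.1]
grip_width: -0.0
gripper_force: 0.0
```

Request:
carry_out(increments=[[[0,0,0.002,0,0,0,-1],[0,0,0.001,0,0,0,-1],[0,0,0.001,0,0,0,-1],[0,0,0,0,0,0,-1]]])

```text
clock: 7.08
eef_pos: [0.4357, 0.0142, 0.0614]
eef_rot: [180.0, -0.0, 104.7]
ft_force: [-1.2, 0.4, 1.5]
grip_width: -0.0
gripper_force: 1.1
```

```bash
python3 - <<'E'
from h import *
from plant import robot
c=robot.capture('wrist');cv2.imwrite('pics/w3.png',c['pixels'][...,::-1])
E
```

```text
(no output)
```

View pics/w3.png

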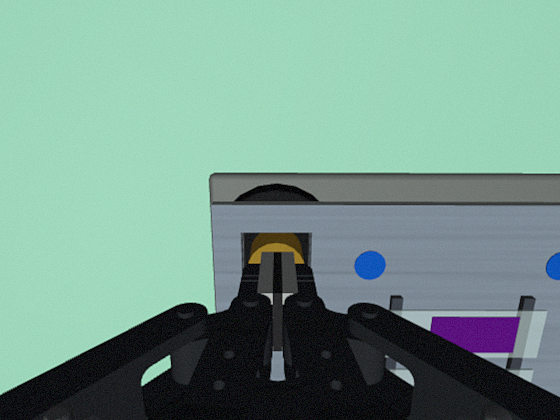

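The fingertip at (278,255) is centred on the shim at (276,245), with contact just beginning. I'll press down.

Request:
carry_out(increments=[[[0,0,0.001,0,0,0,-1],[0,0,0.001,0,0,0,-1],[0,0,0.001,0,0,0,-1],[0,0,0,0,0,0,-1]]])

```text
clock: 7.62
eef_pos: [0.4358, 0.0142, 0.0584]
eef_rot: [180.0, 0.0, 104.7]
ft_force: [-1.2, 0.5, 3.9]
grip_width: -0.002
gripper_force: 2.1
```

Request:
carry_out(increments=[[[0,0,0.001,0,0,0,-1],[0,0,0.001,0,0,0,-1],[0,0,0.0005,0,0,0,-1],[0,0,0,0,0,0,-1]]])

```text
clock: 8.12
eef_pos: [0.4358, 0.0142, 0.056]
eef_rot: [180.0, 0.0, 104.7]
ft_force: [-1.9, 0.5, 5.0]
grip_width: 0.001
gripper_force: 2.7
```

Request:
carry_out(increments=[[[0,0,0.0005,0,0,0,-1],[0,0,0,0,0,0,-1]]])

```text
clock: 8.38
eef_pos: [0.4358, 0.0142, 0.0556]
eef_rot: [180.0, 0.0, 104.7]
ft_force: [-2.8, 0.1, 9.5]
grip_width: 0.003
gripper_force: 4.6
```

Request:
carry_out(increments=[[[0,0,0.0005,0,0,0,-1],[0,0,0,0,0,0,-1]]])

```text
clock: 8.62
eef_pos: [0.4359, 0.0142, 0.0553]
eef_rot: [180.0, 0.0, 104.7]
ft_force: [-3.6, 0.6, 14.0]
grip_width: 0.001
gripper_force: 6.8
```

Request:
carry_out(increments=[[[0,0,0.0005,0,0,0,-1],[0,0,0,0,0,0,-1]]])

```text
clock: 8.88
eef_pos: [0.436, 0.0142, 0.055]
eef_rot: [179.9, 0.0, 104.7]
ft_force: [-5.1, -0.2, 18.6]
grip_width: 0.001
gripper_force: 9.0
```

Request:
carry_out(increments=[[[0,0,0.0005,0,0,0,-1],[0,0,0,0,0,0,-1]]])

```text
clock: 9.12
eef_pos: [0.436, 0.0142, 0.0547]
eef_rot: [179.9, 0.0, 104.7]
ft_force: [-5.9, 1.2, 22.4]
grip_width: -0.003
gripper_force: 11.2
```

Hard stop at about 6 mm. I'll lift and look.

Request:
carry_out(increments=[[[0,0,-0.005,0,0,0,-1],[0,0,-0.015,0,0,0,-1],[0,0.015,-0.02,0,0,0,-1],[0,0.025,-0.025,0,0,0,-1],[0,0,0,0,0,0,-1]]])

```text
clock: 9.75
eef_pos: [0.4765, 0.0246, 0.1202]
eef_rot: [179.8, 0.0, 104.7]
ft_force: [0.0, 0.4, 0.6]
grip_width: -0.0
gripper_force: 0.0
```

```bash
python3 - <<'E'
from h import *
from plant import robot
c=robot.capture('wrist');cv2.imwrite('pics/w4.png',c['pixels'][...,::-1])
E
```

```text
(no output)
```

View pics/w4.png

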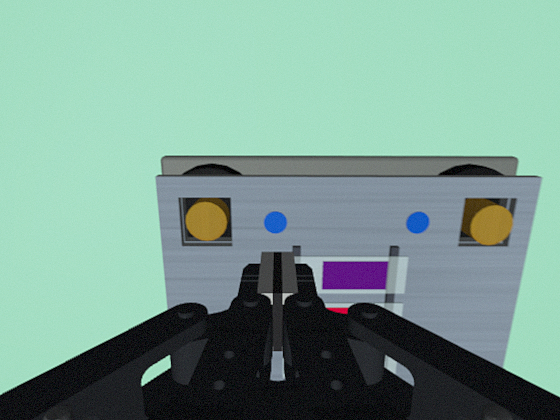

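Shim 1 at (207,220) now looks smaller and lower, shim 3 at (490,224) still stands proud, and the plate hasn't moved. I'll press mark 1 again to confirm the lock.

Request:
carry_out(increments=[[[0,0,0.03,0,0,0,-1],[0,0,0.02,0,0,0,-1],[0,0,0.01,0,0,0,-1],[0,0,0.004,0,0,0,-1],[0,0,0.001,0,0,0,-1],[0,0,0.001,0,0,0,-1],[0,0,0,0,0,0,-1]]])

```text
clock: 10.68
eef_pos: [0.4746, 0.0243, 0.0535]
eef_rot: [179.9, 0.0, 104.7]
ft_force: [-2.7, -0.4, 7.4]
grip_width: 0.001
gripper_force: 3.4
```

Request:
carry_out(increments=[[[0,0,0.0005,0,0,0,-1],[0,0,0.0005,0,0,0,-1],[0,0,0,0,0,0,-1]]])

```text
clock: 11.05
eef_pos: [0.4747, 0.0243, 0.0532]
eef_rot: [179.9, 0.0, 104.7]
ft_force: [-7.8, -0.8, 22.5]
grip_width: -0.001
gripper_force: 11.1
```

Firm now: 22 N with no sinking. I'll retract and hand in.

Request:
carry_out(increments=[[[0,0,-0.005,0,0,0,-1],[0,0,-0.02,0,0,0,-1],[0,0,-0.04,0,0,0,-1],[0,0,-0.05,0,0,0,-1],[0,0,-0.03,0,0,0,-1],[0,0,0,0,0,0,-1],[0,0,0,0,0,0,-1]]])

```text
clock: 11.92
eef_pos: [0.4741, 0.0243, 0.1964]
eef_rot: [-180.0, -0.0, 104.7]
ft_force: [-0.5, -0.6, -0.2]
grip_width: 0.0
gripper_force: 0.0
```

```bash
python3 -c "
from plant import robot
print(robot.sense()['eef_pos'],robot.sign_off())"
```

```text
the job is handed in; nothing more can be done
[0.47409683 0.02428451 0.19639236] None
```

The near-left corner (mark 1) was the one that rocked; I pressed shim 1 down to its stop, that corner then held firm under 22 N, I pressed no other mark or shim, and the job is handed in.

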